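# Tip the corner blocks into the parts box

### The arm

A 6-joint arm with a two-finger parallel gripper is mounted at the origin on the work surface. World frame = base frame: x ahead of the robot, y to its left, z up, the work surface at z = 0. Lengths are in m, angles in rad, forces in N, time in s.
With the tool pointing down it reaches from about 0.325 to 1 m from the base axis. Payload 5.1 kg.
Tool frame: the origin (TCP) lies between the finger pads; the fingertips stand 14 mm ahead of it and the grasp point (between the pads) lies 5 mm behind it (ctrl.finger_overhang is the distance from the TCP to the fingertips, in m); z points along the fingers, y is the line along which they close (so a half turn about z gives the same grasp; the last joint's range is limited). The gripper opens to 85 mm and grips with 20 to 120 N. Pads are 22 mm wide; open, the fingers measure 114 mm over their backs; the gripper's body (76 mm by 85 mm) begins 54 mm behind the grasp point. The pads swing forward as they close: fully open they stand 13 mm farther back than shut.
Start: joints at [1.261, 0.124, 1.65, -0, 1.367, -0.083], TCP at [0.146, 0.633, 0.245] pointing down, gripper open.
Joint ranges: [-2.61, 2.61], [-1.02, 2.33], [0.03, 2.71], [-1.35, 4.49], [0.32, 2.68], [-2.91, 2.91]. Speed limits (rad/s): [2.57, 2.57, 3.14, 3.14, 3.14, 3.14].

### API

Orientations are given as a unit quaternion [w, x, y, z].
In Python, from plant import ctrl, capture, camera_model, order gives the robot as it stands.
- The arm moves only by the tool move_arm, never from a script. Its argument "plan" is a list of rows, each a list of 5 numbers: the shift along the tool's x, y, z scaled (see below), then the turn about the tool's z scaled (see below), then the opening, from -1 (shut) to 1 (fully open). In form: [[tx, ty, tz, turn, hand], ...]. A call has 1 to 5 rows; each row shifts and turns the commanded pose from where the row before left it, along the tool's axes as they then stand; what a row does not reach is not made up. The controller multiplies each number of a shift by 30 mm and each number of a turn by 0.12 rad. A row lasts 1/12 s, in which the tool goes at most 41.7 mm and 7.16 degrees, less where a joint would pass 70% of its speed; a pose out of reach is approached as far as the arm can. A call with a number of a shift or a turn outside -1 to 1 is refused whole. A call with a gripper value outside its range is refused whole. The fingers move at their own pace and stop on an object; "force" is the grip in N (left out, the last holds). Time passes only in rows, so rows that do not move let the fingers close. It gives the time, the measured TCP pose, the force, the opening and the grip force at its end, in the units of the state.
- ctrl.get_obs(): the state, without advancing time (a new reading comes with each control period).
- capture(name): name is "scene" or "top" or "wrist"; returns the picture (480x640x3 uint8, red, green, blue); there is no depth.
- camera_model(name): a dict with "fx", "fy", "cx", "cy" (pixels), "D" ([k1, k2, p1, p2, k3] as OpenCV has them; the pictures are not rectified), "eye" and "orientation" of the camera in the world. Camera axes: x right, y up, looking along -z (the intrinsics and any distortion apply to the point x, -y, -z); pixel columns grow to the right and rows downward; lengths in m; the calibration is good to about 2 mm. A picture is of the moment at which its call begins: read the wrist's pose just before it. camera_model takes no time and is no camera call; for the wrist camera it gives the pose at the moment of the call.
- order.finish_job(): hands the job in; it is judged then, once.
The state is a dict: "time": time; "qpos": joint angles; "joint_vel": joint speeds; "joint_efforts": joint torques, N m; "position": TCP position; "tool_rot": TCP orientation; "force": force on the tool from outside, world axes, zero at the start; "moment": the same for the moment, N m; "opening": finger opening in m; "grip_force": force on a finger pad.
Only numpy, scipy, OpenCV 4.12 (cv2) and the standard library are available. Lean on these libraries where they do the work, as an engineer would, in place of code of your own. Each camera call takes 0.05 s, during which the arm holds its last target. There are 200 camera calls.

### The job

Pick up the small metal tray by its wooden handle and, with all four corner blocks still on it, bring its open lip to rest gently on the rim of the wooden box; then tip it there, lip kept at the rim, until every block has slid into the box. Do not shove the box along the bench or disturb the glue bottle, plane or hammer. Finally set the empty tray down flat on the bench beside the box and let go.

Things in the scene. Friction and masses are not known exactly. Their poses are not given: they have to be found in the camera images.
- tray: Loose dustpan-like aluminium tray, about 0.16 kg: floor 110 (x) x 100 (y) x 4 mm, side walls 22 mm high, 4 mm thick, rear wall 26 mm high at x = -53 mm; the front (+x) end is open, no wall. A dark wooden handle rises from the rear wall, leaning back (to -x) 15 degrees from upright. Origin: centre of the underside, x to the open end, z up
- tray_grip (a point): point inside the tray's handle, on its centre line (tray frame x = -67, y = 0, z = 74 mm); axes as the tray's. The handle is straight, 20 mm wide (along y), 22 mm thick, 90 mm long: lower end centred at tray x = -51, z = 16 mm, top end at x = -74, z = 103 mm
- tray_lip (a point): middle of the tray's open front edge (tray frame x = 55, y = 0, z = 2 mm); axes as the tray's
- block0: Loose pale wooden corner block 34 x 24 x 22 mm (x, y, z), about 16 g, at first lying on the tray's floor. Origin: centre of its underside as built
- block1: Loose pale wooden corner block 34 x 24 x 22 mm (x, y, z), about 16 g, at first lying on the tray's floor. Origin: centre of its underside as built
- block2: Loose pale wooden corner block 34 x 24 x 22 mm (x, y, z), about 16 g, at first lying on the tray's floor. Origin: centre of its underside as built
- block3: Loose pale wooden corner block 34 x 24 x 22 mm (x, y, z), about 16 g, at first lying on the tray's floor. Origin: centre of its underside as built
- box: Loose open-topped plywood parts box, empty at first, 150 (x) x 150 (y) x 75 mm high outside, walls and floor 8 mm thick, about 0.95 kg: rim 75 mm above the bench. Origin: centre of the underside, z up
- glue: bystander: white glue bottle, 52 mm across and 130 mm high. Origin: centre of the underside
- plane: bystander: small metal hand plane, 45 (x) x 150 (y) x 54 mm. Origin: centre of the underside
- hammer: bystander: hammer lying on the bench along its x axis, about 260 mm long, 90 mm across the head and 26 mm high, handle to -x. Origin: under its middle

How it is judged:
By the outcome, as a careful person would: the job done as asked, in the order asked, and still so for the second after the job is handed in, with the robot touching nothing.
It also fails if it takes over 67 s, if anything falls off the work surface, if the arm or the gripper's body presses on something with over 40 N, if the wrist force passes 120 N, or if a joint passes its speed limit or range.

## Working session

There is one attempt and no reset: what is moved stays moved. The work goes in short steps, Python scripts to look and compute and a tool call to move; the robot and the scene stay as the last step left them, time stands still between calls to the robot, and variables do not carry over. Pictures are saved under pics/ and viewed, at most 10 in all, crops included, and the job is handed in when it is done.

Besides the shell and the picture viewer there is one more tool, called after "Call:" as a command line: name --pt "numbers of a row" for each row, then --argument value for the rest. move_arm: Moves the arm, as the interface text tells. Shifts and turns lie within -1 to 1; 1 stands for 30 mm of shift or 0.12 rad of turn. Its arguments: {"type":"object","properties":{"plan":{"type":"array"},"force":{"type":"number"}},"required":["plan"]}

```bash
mkdir -p pics; ls
cat > h.py <<'E'
import numpy as np,cv2
from scipy.spatial.transform import Rotation as R
from plant import ctrl,capture,camera_model,order
def cam(n):
    m=camera_model(n);q=np.array(m['orientation'],float)
    Rm=R.from_quat(q[[1,2,3,0]]).as_matrix() if q.shape==(4,) else q
    K=np.array([[m['fx'],0,m['cx']],[0,m['fy'],m['cy']],[0,0,1]]);return K,np.array(m['D'],float),np.array(m['eye'],float),Rm
def ray(c,px):
    K,D,e,Rm=c;p=cv2.undistortPoints(np.array(px,float).reshape(-1,1,2),K,D)[:,0]
    return e,(Rm@np.c_[p[:,0],-p[:,1],-np.ones(len(p))].T).T
def plane(c,px,z):
    e,d=ray(c,px);return e+d*((z-e[2])/d[:,2])[:,None]
def proj(c,P):
    K,D,e,Rm=c;q=(np.atleast_2d(P)-e)@Rm*[1,-1,-1]
    return cv2.projectPoints(q,np.zeros(3),np.zeros(3),K,D)[0][:,0]
def save(n,f,im=None):
    im=capture(n) if im is None else im
    cv2.imwrite('pics/'+f,im[:,:,::-1]);return im
E
python3 - <<'E'
from h import *
save('top','top0.png');save('scene','scene0.png')
for n in('top','scene'):print(camera_model(n))
o=ctrl.get_obs();print(o)
E
```

```text
pics
{'fx': 450.44231755713884, 'fy': 450.44231755713884, 'cx': 322.6119523272032, 'cy': 241.8973004863428, 'D': array([-0.10822528,  0.        ,  0.        ,  0.        ,  0.        ]), 'eye': array([0.39599067, 0.01959724, 1.26566968]), 'orientation': array([-0.66514834, -0.07438167,  0.08142884,  0.73852176])}
{'fx': 541.1420607987584, 'fy': 541.1420607987584, 'cx': 322.50461267902114, 'cy': 239.49425919028505, 'D': array([-0.16256195,  0.        ,  0.        ,  0.        ,  0.        ]), 'eye': array([ 1.06607116, -0.81220342,  0.81889775]), 'orientation': array([0.87808639, 0.41983833, 0.09220684, 0.21023314])}
{'time': 0.1, 'qpos': array([ 1.26136639e+00,  1.24455502e-01,  1.65150316e+00,  1.76117337e-05,
        1.36746212e+00, -8.26044347e-02]), 'joint_vel': array([ 0.0006709 , -0.00182808, -0.00364924,  0.00069945, -0.00228123,
       -0.00138347]), 'joint_efforts': array([ 3.15372899e-04, -4.24935579e+01, -3.66650176e+01, -4.10433483e-05,
        3.92082424e-03, -1.21465121e-05]), 'position': array([0.14604958, 0.63286655, 0.24418606]), 'tool_rot': array([-1.86484777e-04,  1.13171508e-01,  9.93575047e-01, -8.94880334e-04]), 'force': array([ 0.11213213, -0.42376513, -0.36735458]), 'moment': array([-0.01934961,  0.0321151 , -0.02405807]), 'grip_force': 0.0, 'opening': 0.08533420599285713}
```

View pics/top0.png

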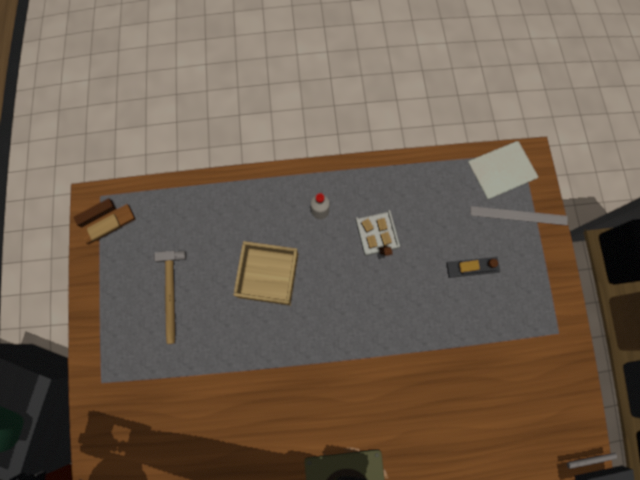

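View pics/scene0.png

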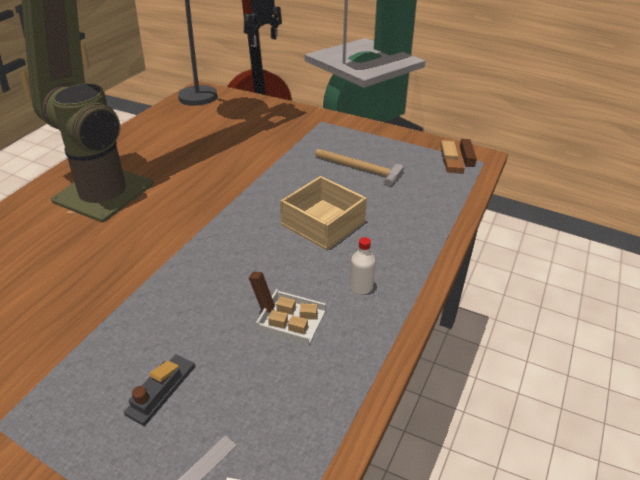

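Run:
```python
from h import *
im=cv2.imread('pics/top0.png')
a=cv2.resize(im[190:310,225:305],None,fx=5,fy=5,interpolation=cv2.INTER_CUBIC)
b=cv2.resize(im[200:275,350:410],None,fx=8,fy=8,interpolation=cv2.INTER_CUBIC)
cv2.imwrite('pics/c1.png',np.hstack([a[:600,:400],b[:600,:400]]) if 0 else a)
c=np.zeros((600,800,3),np.uint8);a=cv2.resize(im[235:310,230:305],(400,400),interpolation=2);b=cv2.resize(im[205:265,350:410],(400,400),interpolation=2)
c[:400,:400]=a;c[:400,400:]=b;cv2.imwrite('pics/c1.png',c[:400])
s=cv2.imread('pics/scene0.png');cv2.imwrite('pics/c2.png',cv2.resize(s[170:350,240:400],None,fx=3.3,fy=3.3,interpolation=2))
```

```text
(no output)
```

View pics/c1.png

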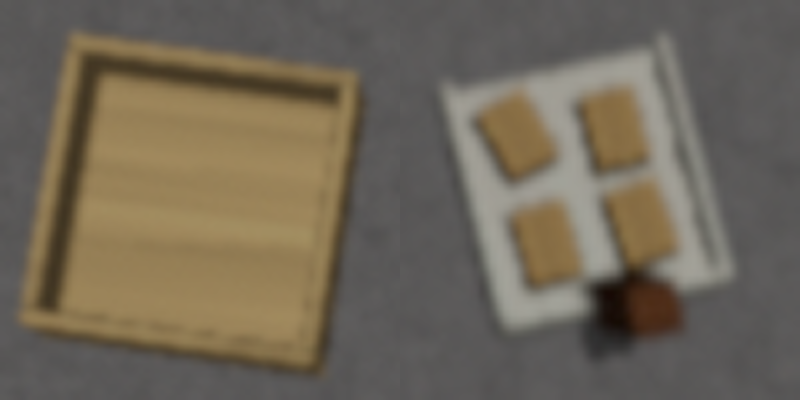

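View pics/c2.png

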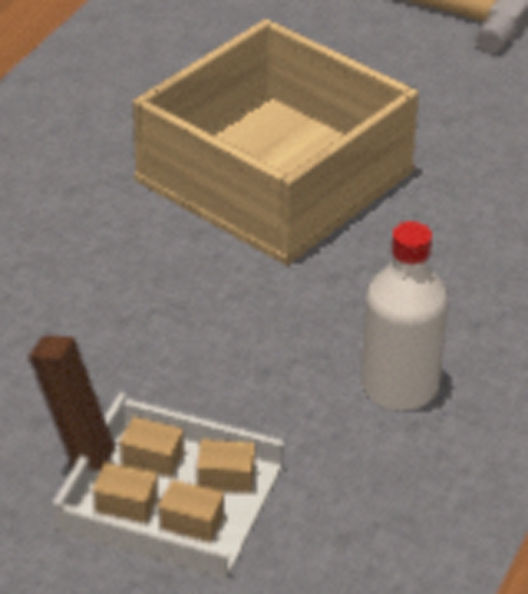

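Run:
```python
from h import *
from scipy.optimize import least_squares as LS
t,s=cam('top'),cam('scene')
for n,px,z in(('tray',[(356.75,217.3),(389.75,210.7)],.022),('trear',[(399.95,245.8),(365.75,254.2)],.026),('h',[(388.25,250.75)],.103),('box',[(243.5,241.6),(297.5,248.5),(290,304.75),(234.1,295.9)],.075)):print(n,plane(t,px,z).round(4).tolist())
for n,px,z in(('s h',[(256.7,274.5)],.103),('s box',[(321.2,176.7),(366.1,198.2),(327,224.5),(280.9,201.2)],.075),('s glue foot',[(361,290)],0),):print(n,plane(s,px,z).round(4).tolist())
def fit(obs,x0):
    def f(x):
        c,q=np.cos(x[2]),np.sin(x[2]);M=np.array([[c,-q,0],[q,c,0],[0,0,1]])
        return np.concatenate([(proj(cm,M@np.array(p)+[x[0],x[1],0])[0]-u) for cm,p,u in obs])
    r=LS(f,x0,loss='soft_l1');print(r.x.round(4),f(r.x).round(1));return r.x
b=.075
fit([(t,(b,b,b),(243.5,241.6)),(t,(b,-b,b),(297.5,248.5)),(t,(-b,-b,b),(290,304.75)),(t,(-b,b,b),(234.1,295.9)),
 (s,(b,b,b),(366.1,198.2)),(s,(b,-b,b),(327,224.5)),(s,(-b,-b,b),(280.9,201.2)),(s,(-b,b,b),(321.2,176.7))],[.3,.1,0])
fit([(t,(.055,.05,.022),(356.75,217.3)),(t,(.055,-.05,.022),(389.75,210.7)),(t,(-.055,-.05,.026),(399.95,245.8)),(t,(-.055,.05,.026),(365.75,254.2)),(t,(-.074,0,.103),(388.25,250.75)),(s,(-.074,0,.103),(256.7,274.5)),(s,(.055,.05,.022),(325.8,303.9)),(s,(-.055,.05,.026),(277,290.3)),(s,(-.055,-.05,.026),(258.8,320.9))],[.4,-.1,.2])
o=ctrl.get_obs();q=o['tool_rot'];print(R.from_quat(q[[1,2,3,0]]).as_matrix().round(3))
print(plane(t,[(320,198),(447,269),(500,263)],.0).round(3))
```

```text
tray [[0.7358, -0.1125, 0.022], [0.7456, -0.2096, 0.022]]
trear [[0.6392, -0.2235, 0.026], [0.6254, -0.1242, 0.026]]
h [[0.6141, -0.1756, 0.103]]
box [[0.6856, 0.2075, 0.075], [0.6512, 0.0629, 0.075], [0.5025, 0.0967, 0.075], [0.5407, 0.2425, 0.075]]
s h [[0.6165, -0.1748, 0.103]]
s box [[0.5503, 0.2377, 0.075], [0.6894, 0.2024, 0.075], [0.6517, 0.0648, 0.075], [0.5138, 0.0958, 0.075]]
s glue foot [[0.7775, -0.0212, 0.0]]
[ 0.5972  0.1524 -0.2389] [-0.1 -0.8  0.4 -0.5 -0.4 -1.5 -0.2 -0.5  0.2 -1.3 -0.3  0.8 -2.3 -1.1
 -1.9 -1.8]
[ 0.6884 -0.1671  0.1118] [-0.5 -0.5  0.2 -1.  -0.2 -0.  -0.3 -0.9 -0.1 -0.3 -0.9 -0.1  0.3 -0.4
 -0.3 -1.8 -2.6  0.8]
[[-0.974  0.225 -0.001]
 [ 0.225  0.974 -0.002]
 [ 0.    -0.002 -1.   ]]
[[ 0.812 -0.014  0.   ]
 [ 0.563 -0.354  0.   ]
 [ 0.563 -0.513  0.   ]]
```

The top view shows the tray at about (380,233), open lip away from the robot and handle top at (388,251), and the box rim at (267,273). Glue and plane are clear of the route. Both fits agree to within about 2 px. I'll turn the tool to line up with the tray first.

Call:
move_arm --pt "0 0 0 1 1" --pt "0 0 0 1 1" --pt "0 0 0 1 1" --pt "0 0 0 1 1" --pt "0 0 0 1 1"

```text
time: 0.52
position: [0.1461, 0.633, 0.2445]
tool_rot: [0.0, 0.404, 0.915, -0.001]
force: [0.6, -0.7, -0.2]
opening: 0.0855
grip_force: 0.0
```

Call:
move_arm --pt "0 0 0 1 1" --pt "0 0 0 1 1" --pt "0 0 0 1 1" --pt "0 0 0 1 1" --pt "0 0 0 1 1"

```text
time: 0.93
position: [0.1461, 0.633, 0.2445]
tool_rot: [0.0, 0.657, 0.754, -0.001]
force: [-0.6, 1.0, 0.5]
opening: 0.0857
grip_force: 0.0
```

Call:
move_arm --pt "0 0 0 1 1" --pt "0 0 0 1 1" --pt "0 0 0 1 1" --pt "0 0 0 1 1" --pt "0 0 0 1 1"

```text
time: 1.35
position: [0.1461, 0.633, 0.2446]
tool_rot: [0.0, 0.85, 0.526, -0.0]
force: [-0.0, 0.1, -0.4]
opening: 0.0853
grip_force: 0.0
```

Call:
move_arm --pt "0 0 0 1 1" --pt "0 0 0 1 1" --pt "0 0 0 1 1" --pt "0 0 0 1 1" --pt "0 0 0 1 1"

```text
time: 1.77
position: [0.1461, 0.633, 0.2446]
tool_rot: [0.001, 0.968, 0.252, -0.0]
force: [0.4, 0.7, 0.2]
opening: 0.0854
grip_force: 0.0
```

Call:
move_arm --pt "0 0 0 1 1" --pt "0 0 0 1 1" --pt "0 0 0 1 1" --pt "0 0 0 0.35 1" --pt "0 0 0 0 1"

```text
time: 2.18
position: [0.1461, 0.633, 0.2446]
tool_rot: [0.001, 0.998, 0.056, -0.0]
force: [-0.5, -0.1, -0.2]
opening: 0.0855
grip_force: 0.0
```

```bash
cat >> h.py <<'E'
def st(target=None,head=None):
    o=ctrl.get_obs();M=R.from_quat(o['tool_rot'][[1,2,3,0]]).as_matrix();h=np.arctan2(M[1,0],M[0,0])
    print('t',round(o['time'],2),'p',o['position'].round(4),'head',round(h,4),'tilt',M[2].round(3),'F',o['force'].round(2),'M',o['moment'].round(3),'open',round(o['opening'],4),'g',round(o['grip_force'],1),'q6',o['qpos'][5].round(2))
    if head is not None:print('turn units',(h-head)/.12)
    if target is not None:print('shift units',(M.T@(np.array(target)-o['position'])/.03).round(2))
    return o,M
E
python3 -c "
from h import *
st([.6248,-.1742,.060],.112)"
```

```text
t 2.18 p [0.1461 0.633  0.2446] head 0.1122 tilt [-0.     0.001 -1.   ] F [-0.49 -0.06 -0.24] M [-0.044 -0.045  0.019] open 0.0855 g 0.0 q6 2.72
turn units 0.0018659738274715242
shift units [12.85 28.52  6.18]
```

Call:
move_arm --pt "0.45 1 0 0 1" --pt "0.45 1 0 0 1" --pt "0.45 1 0 0 1" --pt "0.45 1 0 0 1" --pt "0.45 1 0 0 1"

```text
time: 2.6
position: [0.2305, 0.4904, 0.2448]
tool_rot: [0.0, 0.998, 0.057, -0.0]
force: [1.3, -0.2, 0.4]
opening: 0.0853
grip_force: 0.0
```

Call:
move_arm --pt "0.45 1 0 0 1" --pt "0.45 1 0 0 1" --pt "0.45 1 0 0 1" --pt "0.45 1 0 0 1" --pt "0.45 1 0 0 1"

```text
time: 3.02
position: [0.3144, 0.3489, 0.2451]
tool_rot: [0.0, 0.998, 0.057, -0.0]
force: [1.2, 1.0, 0.2]
opening: 0.0853
grip_force: 0.0
```

Call:
move_arm --pt "0.45 1 0 0 1" --pt "0.45 1 0 0 1" --pt "0.45 1 0 0 1" --pt "0.45 1 0 0 1" --pt "0.45 1 0 0 1"

```text
time: 3.43
position: [0.3984, 0.2074, 0.2452]
tool_rot: [-0.0, 0.998, 0.057, 0.0]
force: [0.4, 0.8, 0.2]
opening: 0.0857
grip_force: 0.0
```

Call:
move_arm --pt "0.45 1 0 0 1" --pt "0.45 1 0 0 1" --pt "0.45 1 0 0 1" --pt "0.45 1 0 0 1" --pt "0.45 1 0 0 1"

```text
time: 3.85
position: [0.4824, 0.0659, 0.2452]
tool_rot: [-0.0, 0.998, 0.057, 0.0]
force: [0.3, 0.3, 0.1]
opening: 0.0853
grip_force: 0.0
```

Call:
move_arm --pt "0.45 1 0 0 1" --pt "0.45 1 0 0 1" --pt "0.45 1 0 0 1" --pt "0.45 1 0 0 1" --pt "0 0 0 0 1"

```text
time: 4.27
position: [0.5508, -0.0498, 0.2449]
tool_rot: [0.001, 0.998, 0.055, 0.0]
force: [-0.6, -0.3, -0.3]
opening: 0.0853
grip_force: 0.0
```

```bash
python3 -c "
from h import *
st([.6248,-.1742,.060],.112)"
```

```text
t 4.27 p [ 0.5508 -0.0498  0.2449] head 0.1098 tilt [-0.     0.002 -1.   ] F [-0.63 -0.26 -0.26] M [ 0.031  0.005 -0.019] open 0.0853 g 0.0 q6 1.27
turn units -0.018718763217078632
shift units [2.   4.38 6.17]
```

Call:
move_arm --pt "0.4 0.88 0 0 1" --pt "0.4 0.88 0 0 1" --pt "0.4 0.87 0 0 1" --pt "0.4 0.87 0 0 1" --pt "0.4 0.87 0.2 0 1"

```text
time: 4.68
position: [0.6245, -0.17, 0.2404]
tool_rot: [0.0, 0.998, 0.057, 0.001]
force: [0.6, 1.5, -0.4]
opening: 0.0857
grip_force: 0.0
```

Call:
move_arm --pt "0 0 0.5 0 1" --pt "0 0 0.8 0 1" --pt "0 0 0.8 0 1" --pt "0 0 0.7 0 1" --pt "0 0 0 0 1"

```text
time: 5.1
position: [0.6196, -0.167, 0.1485]
tool_rot: [-0.002, 0.998, 0.057, -0.005]
force: [-2.0, -0.2, -1.2]
opening: 0.0848
grip_force: 0.0
```

```bash
python3 -c "
from h import *
st([.6248,-.1742,.060],.112)
save('wrist','w1.png')"
```

```text
t 5.1 p [ 0.6196 -0.167   0.1485] head 0.1141 tilt [-0.01  -0.005 -1.   ] F [-2.03 -0.23 -1.2 ] M [0.    0.102 0.021] open 0.0848 g 0.0 q6 1.11
turn units 0.017381696352979557
shift units [0.17 0.27 2.95]
```

View pics/w1.png

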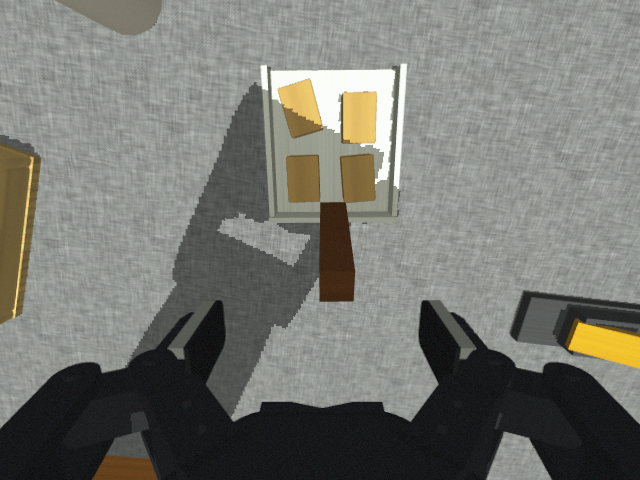

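```bash
python3 -c "
from h import *
c=cam('wrist');st([.6248,-.1742,.060],.112)
print(plane(c,[(337,287)],.103),plane(c,[(270,218),(397,213)],.026),plane(c,[(265,66),(404,65)],.022))"
```

```text
t 5.15 p [ 0.621  -0.1675  0.1514] head 0.1141 tilt [-0.007 -0.004 -1.   ] F [ 0.05 -1.04 -0.54] M [ 0.038  0.006 -0.011] open 0.0851 g 0.0 q6 1.11
turn units 0.01718162313626819
shift units [0.12 0.25 3.04]
[[ 0.6147872  -0.17702461  0.103     ]] [[ 0.63260907 -0.12495234  0.026     ]
 [ 0.6478789  -0.22309934  0.026     ]] [[ 0.73926374 -0.11383708  0.022     ]
 [ 0.75069068 -0.20981441  0.022     ]]
```

Call:
move_arm --pt "0.1 0.27 0.2 0 1" --pt "0 0 0.7 0 1" --pt "0 0 0.8 0 1" --pt "0 0 0.7 0 1" --pt "0 0 0.4 0 1"

```text
time: 5.57
position: [0.6275, -0.177, 0.0706]
tool_rot: [0.0, 0.998, 0.057, -0.0]
force: [0.1, -0.2, -0.6]
opening: 0.0854
grip_force: 0.0
```

Call:
move_arm --pt "0 0 0.1 0 1" --pt "0 0 0 0 1" --pt "0 0 0 0 1"

```text
time: 5.82
position: [0.6286, -0.1773, 0.0701]
tool_rot: [0.001, 0.998, 0.056, 0.001]
force: [-0.3, -1.1, -0.1]
opening: 0.0854
grip_force: 0.0
```

```bash
python3 -c "
from h import *
st([.6248,-.1748,.060],.112)"
```

```text
t 5.82 p [ 0.6286 -0.1773  0.0701] head 0.1129 tilt [ 0.002  0.001 -1.   ] F [-0.28 -1.05 -0.05] M [-0.038 -0.021  0.026] open 0.0854 g 0.0 q6 1.1
turn units 0.00789451843019815
shift units [-0.12 -0.1   0.34]
```

Now a final correction, then close at full force. The tray must not pivot during the carry.

Call:
move_arm --pt "-0.12 -0.08 0.3 0 1" --pt "0 0 0 0 1" --pt "0 0 0 0 0" --pt "0 0 0 0 -0.3" --pt "0 0 0 0 -0.6" --force 120

```text
time: 6.23
position: [0.6238, -0.1749, 0.0598]
tool_rot: [0.0, 0.998, 0.056, 0.0]
force: [-1.1, 0.1, 0.0]
opening: 0.0513
grip_force: 0.0
```

Call:
move_arm --pt "0 0 0 0 -1" --pt "0 0 0 0 -1" --pt "0 0 0 0 -1" --pt "0 0 0 0 -1" --pt "0 0 0 0 -1" --force 120

```text
time: 6.65
position: [0.6239, -0.175, 0.0598]
tool_rot: [0.0, 0.998, 0.056, 0.0]
force: [-0.6, -1.0, 2.2]
opening: 0.0187
grip_force: 117.6
```

```bash
python3 -c "
from h import *
st([.6248,-.1748,.060],.112)"
```

```text
t 6.65 p [ 0.6239 -0.175   0.0598] head 0.1129 tilt [ 0.001  0.    -1.   ] F [-0.64 -0.96  2.19] M [0.094 0.158 0.038] open 0.0187 g 117.6 q6 1.1
turn units 0.00753636444320432
shift units [ 0.03 -0.   -0.01]
```

Call:
move_arm --pt "0 0 -0.1 0 -1" --pt "0 0 -0.2 0 -1" --pt "0 0 -0.3 0 -1" --pt "0 0 -0.4 0 -1" --pt "0 0 -0.4 0 -1"

```text
time: 7.07
position: [0.6235, -0.1748, 0.1023]
tool_rot: [-0.0, 0.998, 0.056, -0.0]
force: [-0.1, 0.3, -2.6]
opening: 0.0188
grip_force: 117.2
```

Call:
move_arm --pt "0 0 -0.5 0 -1" --pt "0 0 -0.5 0 -1" --pt "0 0 -0.5 0 -1" --pt "0 0 -0.3 0 -1" --pt "0 0 -0.1 0 -1"

```text
time: 7.48
position: [0.625, -0.1754, 0.162]
tool_rot: [0.001, 0.998, 0.056, 0.002]
force: [0.1, -0.2, -0.9]
opening: 0.0184
grip_force: 117.2
```

```bash
python3 -c "
from h import *
st()
save('wrist','w2.png')
c=cam('wrist')
import json
o=ctrl.get_obs();M=R.from_quat(o['tool_rot'][[1,2,3,0]]).as_matrix();print(c[2],(M.T@(c[2]-o['position'])).round(4))"
```

```text
t 7.48 p [ 0.625  -0.1754  0.162 ] head 0.1128 tilt [ 0.004  0.002 -1.   ] F [ 0.12 -0.16 -0.9 ] M [0.01  0.039 0.051] open 0.0184 g 117.2 q6 1.1
[ 0.6967986  -0.16684265  0.29027839] [ 0.0731 -0.     -0.1289]
```

View pics/w2.png

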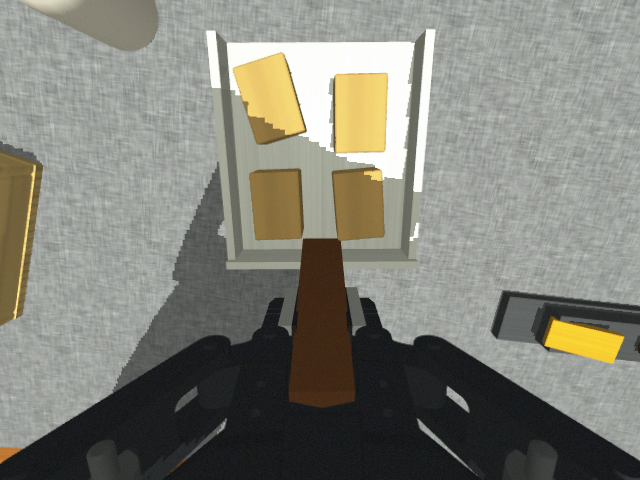

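```bash
cat >> h.py <<'E'
def traypose(pts,px):
    """solvePnP tray pose in world from wrist pixels"""
    K,D,e,Rm=cam('wrist')
    ok,rv,tv=cv2.solvePnP(np.array(pts,float)/1000,np.array(px,float),K,D)
    F=np.diag([1,-1,-1.]);Rw=Rm@F@cv2.Rodrigues(rv)[0];p=e+Rm@F@tv[:,0]
    lip=p+Rw@[.055,0,.002];xa=Rw[:,0]
    o=ctrl.get_obs();M=R.from_quat(o['tool_rot'][[1,2,3,0]]).as_matrix()
    print('tray o',p.round(4),'lip',lip.round(4),'head',np.arctan2(xa[1],xa[0]).round(3),'pitchdown deg',np.degrees(-np.arcsin(xa[2])).round(1),'roll',np.degrees(np.arcsin(Rw[2,1])).round(1))
    print('lip in tool',(M.T@(lip-o['position'])).round(4));return p,Rw
E
python3 -c "
from h import *
traypose([(55,50,22),(55,-50,22),(-55,50,26),(-55,-50,26),(55,46,4),(55,-46,4)],[(208,32),(434,30),(227,268),(417,268),(228,43),(415,43)])"
```

```text
tray o [ 0.6896 -0.1681  0.1005] lip [ 0.7443 -0.1617  0.1023] head 0.116 pitchdown deg 0.2 roll -0.5
lip in tool [ 0.1202 -0.0002  0.0592]
```

Call:
move_arm --pt "-0.07 -0.2 -0.1 0 -1" --pt "-0.14 -0.4 -0.1 0 -1" --pt "-0.21 -0.6 -0.1 0 -1" --pt "-0.25 -0.7 -0.1 0 -1" --pt "-0.25 -0.7 -0.1 0 -1"

```text
time: 7.95
position: [0.5858, -0.0988, 0.1721]
tool_rot: [-0.001, 0.998, 0.056, -0.001]
force: [0.3, 0.9, -1.7]
opening: 0.0184
grip_force: 117.3
```

Call:
move_arm --pt "-0.25 -0.7 -0.1 0 -1" --pt "-0.25 -0.7 -0.1 0 -1" --pt "-0.21 -0.6 0 0 -1" --pt "-0.14 -0.4 0 0 -1" --pt "-0.05 -0.17 0 0 -1"

```text
time: 8.37
position: [0.5502, -0.0248, 0.1784]
tool_rot: [-0.0, 0.998, 0.057, -0.001]
force: [0.2, -0.5, -0.8]
opening: 0.0184
grip_force: 117.4
```

Call:
move_arm --pt "0 0 0 -0.3 -1" --pt "0 0 0 -0.6 -1" --pt "0 0 0 -0.8 -1" --pt "0 0 0 -0.8 -1" --pt "0 0 0 -0.8 -1"

```text
time: 8.78
position: [0.5517, -0.0271, 0.1787]
tool_rot: [-0.0, 0.967, 0.254, -0.0]
force: [-0.2, 0.6, -1.5]
opening: 0.0191
grip_force: 117.3
```

Call:
move_arm --pt "0 0 0 -0.8 -1" --pt "0 0 0 -0.8 -1" --pt "0 0 0 -0.8 -1" --pt "0 0 0 -0.8 -1" --pt "0 0 0 -0.8 -1"

```text
time: 9.2
position: [0.5517, -0.0272, 0.1787]
tool_rot: [-0.0, 0.879, 0.476, -0.0]
force: [0.3, 1.1, -1.8]
opening: 0.0185
grip_force: 117.3
```

Call:
move_arm --pt "0 0 0 -0.8 -1" --pt "0 0 0 -0.8 -1" --pt "0 0 0 -0.7 -1" --pt "0 0 0 -0.4 -1" --pt "0 0 0 -0.16 -1"

```text
time: 9.62
position: [0.5517, -0.0272, 0.1788]
tool_rot: [-0.0, 0.786, 0.618, -0.0]
force: [0.2, -0.5, -1.8]
opening: 0.0189
grip_force: 117.4
```

```bash
python3 -c "
from h import *
st([.5534,-.0274,.1355],1.332)
save('wrist','w3.png');st([.5534,-.0274,.1355],1.332)"
```

```text
t 9.62 p [ 0.5517 -0.0272  0.1788] head 1.3332 tilt [-0.    -0.001 -1.   ] F [ 0.24 -0.48 -1.83] M [-0.12   0.016 -0.018] open 0.0189 g 117.4 q6 0.09
turn units 0.00973367888168116
shift units [0.01 0.06 1.44]
t 9.67 p [ 0.5517 -0.0271  0.1789] head 1.3328 tilt [-0.    -0.001 -1.   ] F [-1.25  0.54 -2.55] M [-0.122  0.039  0.01 ] open 0.0186 g 117.4 q6 0.09
turn units 0.0063965739949730285
shift units [0.   0.06 1.45]
```

View pics/w3.png

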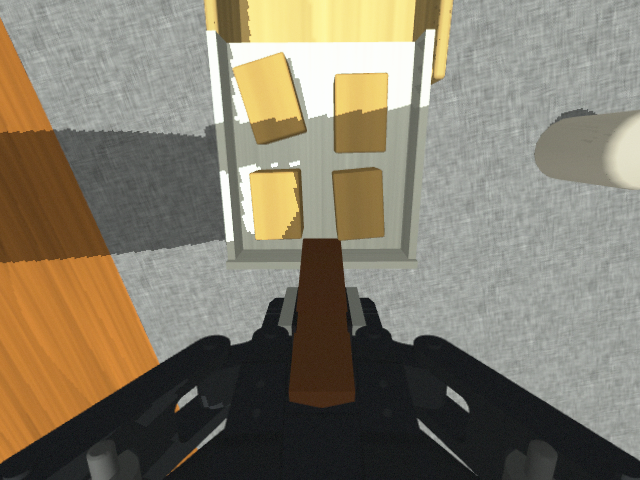

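```bash
python3 -c "
from h import *
c=cam('wrist');C=np.array([.5972,.1524,0]);n=np.array([.2367,.9716,0]);b=np.array([.9716,-.2367,0])
for z in(.075,0):print(proj(c,[C+.075*b-.075*n+[0,0,z],C-.075*b-.075*n+[0,0,z],C+.075*b-.0+[0,0,z]]))
im=cv2.imread('pics/w3.png');cv2.imwrite('pics/c3.png',cv2.resize(im[0:110,190:460],None,fx=2.9,fy=2.9,interpolation=2))"
```

```text
[[442.87797312  82.61152814]
 [207.40686151  82.59137564]
 [458.41227719 -65.05613682]]
[[412.11527046  98.18320045]
 [236.53454821  98.1485698 ]
 [420.36603178  -6.67545658]]
```

View pics/c3.png

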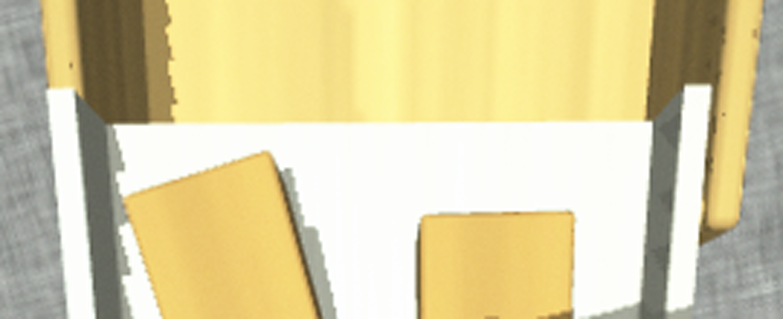

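The rim corner is at about (444,78), and the prediction was (443,83). That puts the box about 3 mm farther ahead, so I'll shift to match and lower gently.

Call:
move_arm --pt "0.05 0.03 0.2 0 -1" --pt "0.05 0.03 0.4 0 -1" --pt "0 0 0.4 0 -1" --pt "0 0 0.15 0 -1" --pt "0 0 0 0 -1"

```text
time: 10.08
position: [0.5525, -0.0241, 0.1416]
tool_rot: [-0.002, 0.786, 0.618, -0.002]
force: [0.2, 0.4, -2.4]
opening: 0.0186
grip_force: 117.4
```

Call:
move_arm --pt "0 0 0.08 0 -1" --pt "0 0 0.08 0 -1" --pt "0 0 0 0 -1"

```text
time: 10.33
position: [0.5543, -0.0244, 0.1399]
tool_rot: [-0.0, 0.786, 0.618, -0.0]
force: [0.9, -0.3, -2.5]
opening: 0.019
grip_force: 117.4
```

Call:
move_arm --pt "0 0 0.06 0 -1" --pt "0 0 0 0 -1" --pt "0 0 0 0 -1"

```text
time: 10.58
position: [0.5544, -0.0244, 0.1385]
tool_rot: [0.0, 0.786, 0.618, 0.0]
force: [0.1, -0.3, -2.2]
opening: 0.0189
grip_force: 117.4
```

Call:
move_arm --pt "0 0 0.05 0 -1" --pt "0 0 0 0 -1" --pt "0 0 0 0 -1"

```text
time: 10.83
position: [0.5543, -0.0244, 0.1367]
tool_rot: [-0.0, 0.786, 0.618, -0.0]
force: [0.9, 0.3, -2.6]
opening: 0.0185
grip_force: 117.4
```

```bash
python3 -c "
from h import *
st()"
```

```text
t 10.83 p [ 0.5543 -0.0244  0.1367] head 1.332 tilt [ 0. -0. -1.] F [ 0.86  0.28 -2.64] M [-0.105 -0.047 -0.032] open 0.0185 g 117.4 q6 0.1
```

Call:
move_arm --pt "0 0 0.04 0 -1" --pt "0 0 0 0 -1" --pt "0 0 0 0 -1"

```text
time: 11.08
position: [0.5542, -0.0244, 0.1354]
tool_rot: [-0.0, 0.786, 0.618, -0.0]
force: [-0.9, 0.1, -2.4]
opening: 0.0184
grip_force: 117.4
```

Call:
move_arm --pt "0 0 0.04 0 -1" --pt "0 0 0 0 -1" --pt "0 0 0 0 -1"

```text
time: 11.33
position: [0.5546, -0.0244, 0.1347]
tool_rot: [0.0, 0.786, 0.618, 0.0]
force: [-0.1, -0.5, 0.0]
opening: 0.0191
grip_force: 118.0
```

```bash
python3 -c "
from h import *
st()"
```

```text
t 11.33 p [ 0.5546 -0.0244  0.1347] head 1.3319 tilt [ 0.  0. -1.] F [-0.13 -0.46  0.  ] M [0.036 0.029 0.009] open 0.0191 g 118.0 q6 0.1
```

Call:
move_arm --pt "0 0 0 0 -1" --pt "0 0 0 0 -1" --pt "0 0 0 0 -1" --force 20

```text
time: 11.58
position: [0.5545, -0.0244, 0.1346]
tool_rot: [0.0, 0.786, 0.618, 0.0]
force: [-0.4, -1.2, -0.2]
opening: 0.0187
grip_force: 117.9
```

```bash
python3 -c "
from h import *
st()
a0=np.arctan2(.0642,.120);r=np.hypot(.0642,.12)
for d in range(0,75,5):
  a=a0+np.radians(d);print(d,((np.array([-np.cos(a),np.sin(a)])*r-[-.12,.0642])/.03).round(2))"
```

```text
t 11.58 p [ 0.5545 -0.0244  0.1346] head 1.3319 tilt [ 0.     0.001 -1.   ] F [-0.43 -1.16 -0.22] M [0.032 0.055 0.027] open 0.0187 g 117.9 q6 0.1
0 [0. 0.]
5 [0.2  0.34]
10 [0.43 0.66]
15 [0.69 0.96]
20 [0.97 1.24]
25 [1.28 1.49]
30 [1.61 1.71]
35 [1.95 1.91]
40 [2.31 2.07]
45 [2.68 2.2 ]
50 [3.07 2.3 ]
55 [3.46 2.36]
60 [3.85 2.39]
65 [4.25 2.39]
70 [4.64 2.35]
```

Call:
move_arm --pt "0 0 0 0 -0.8" --pt "0 0 0 0 -0.7" --force 20

```text
time: 11.75
position: [0.5545, -0.0245, 0.1346]
tool_rot: [0.0, 0.786, 0.618, 0.0]
force: [0.5, -0.5, 0.5]
opening: 0.0184
grip_force: 117.9
```

Call:
move_arm --pt "0 0 0 0 -0.65" --pt "0 0 0 0 -0.6" --force 20

```text
time: 11.92
position: [0.5545, -0.0245, 0.1345]
tool_rot: [0.0, 0.786, 0.618, 0.0]
force: [0.5, -0.3, 0.4]
opening: 0.0188
grip_force: 117.9
```

Call:
move_arm --pt "0 0 0 0 -0.58" --force 20

```text
time: 12.0
position: [0.5545, -0.0245, 0.1345]
tool_rot: [0.0, 0.786, 0.618, 0.0]
force: [0.2, -0.4, 0.6]
opening: 0.0185
grip_force: 117.9
```

Call:
move_arm --pt "0 0 0 0 -0.57" --force 20

```text
time: 12.08
position: [0.5545, -0.0245, 0.1345]
tool_rot: [0.0, 0.786, 0.618, 0.0]
force: [0.3, -1.0, 0.8]
opening: 0.0187
grip_force: 107.1
```

Call:
move_arm --pt "0 0 0 0 -0.56" --force 20

```text
time: 12.17
position: [0.5545, -0.0245, 0.1345]
tool_rot: [0.0, 0.786, 0.618, 0.0]
force: [0.7, -1.8, 1.4]
opening: 0.0191
grip_force: 79.5
```

Call:
move_arm --pt "0 0 0 0 -0.55" --force 20

```text
time: 12.25
position: [0.5545, -0.0244, 0.1344]
tool_rot: [0.0, 0.786, 0.618, 0.0]
force: [1.1, -1.6, 1.3]
opening: 0.0192
grip_force: 51.7
```

Call:
move_arm --pt "0 0 0 0 -0.545" --pt "0 0 0 0 -0.54" --pt "0.05 0 -0.09 0 -0.54" --pt "0.07 0 -0.12 0 -0.54" --pt "0.08 0 -0.13 0 -0.54" --force 20

```text
time: 12.67
position: [0.5551, -0.0182, 0.1439]
tool_rot: [-0.001, 0.786, 0.618, -0.001]
force: [-0.0, 0.0, -2.0]
opening: 0.0195
grip_force: 23.6
```

```bash
python3 -c "
from h import *
im=save('wrist','w4.png');st()
a=cv2.imread('pics/w2.png');b=cv2.imread('pics/w4.png')
cv2.imwrite('pics/c4.png',b)"
```

```text
t 12.72 p [ 0.556  -0.0179  0.1452] head 1.3323 tilt [ 0.  0. -1.] F [ 0.45  0.52 -1.48] M [-0.002  0.019 -0.028] open 0.0197 g 23.6 q6 0.11
```

View pics/w4.png

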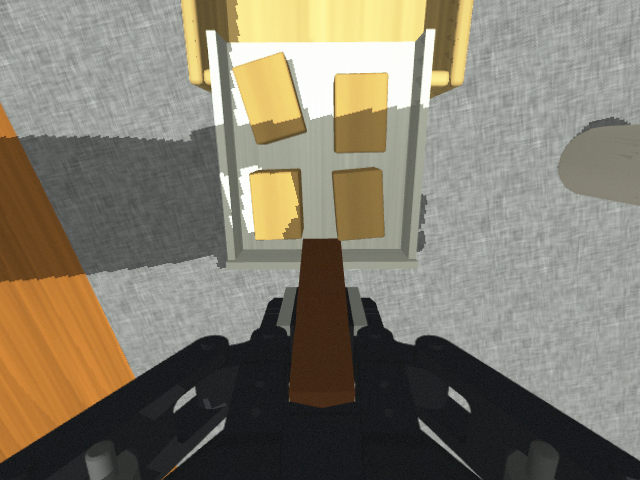

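Call:
move_arm --pt "-0.1 0 0.15 0 -0.54" --pt "-0.1 0 0.15 0 -0.54" --pt "0 0 0.03 0 -0.54" --pt "0 0 0 0 -0.54"

```text
time: 13.05
position: [0.5539, -0.0247, 0.1341]
tool_rot: [-0.0, 0.786, 0.618, -0.0]
force: [-0.8, 1.1, -1.8]
opening: 0.02
grip_force: 23.3
```

```bash
cat > trk.py <<'E'
from h import *
import os
P3=[(55,50,22),(55,-50,22),(-55,50,26),(-55,-50,26),(55,46,4),(55,-46,4)]
def track():
    if os.path.exists('trk.npz'):
        d=np.load('trk.npz');im0,px=d['im'],d['px']
    else:
        im0=cv2.imread('pics/w4.png');px=np.array([(208,32),(434,30),(227,268),(417,268),(228,43),(415,43)],np.float32)
    o,M=st();im=capture('wrist')[:,:,::-1].copy()
    g=lambda a:cv2.cvtColor(a,cv2.COLOR_BGR2GRAY)
    q,s,e=cv2.calcOpticalFlowPyrLK(g(im0),g(im),px.reshape(-1,1,2).astype(np.float32),None,winSize=(25,25),maxLevel=3)
    q=q[:,0];print(q.round(0).tolist(),s.ravel());ok=(s.ravel()==1)
    traypose(np.array(P3)[ok],q[ok])
    np.savez('trk.npz',im=im,px=q);cv2.imwrite('pics/last.png',im)
if __name__=='__main__':track()
E
python3 trk.py
```

```text
t 13.05 p [ 0.5539 -0.0247  0.1341] head 1.3315 tilt [-0.    -0.001 -1.   ] F [-0.82  1.15 -1.8 ] M [-0.11   0.055 -0.005] open 0.02 g 23.3 q6 0.1
[[208.0, 30.0], [436.0, 29.0], [223.0, 272.0], [420.0, 267.0], [228.0, 40.0], [416.0, 42.0]] [1 1 1 1 1 1]
tray o [0.5692 0.039  0.0762] lip [0.5822 0.0925 0.0761] head 1.333 pitchdown deg 2.1 roll 1.0
lip in tool [ 0.1204 -0.0003  0.0581]
```

Call:
move_arm --pt "0 0 0.03 0 -0.54" --pt "0 0 0 0 -0.54" --pt "0 0 0 0 -0.537"

```text
time: 13.35
position: [0.5544, -0.0245, 0.1339]
tool_rot: [0.0, 0.786, 0.618, -0.0]
force: [-0.4, -0.9, 0.7]
opening: 0.0196
grip_force: 15.2
```

Call:
move_arm --pt "0 0 0 0 -0.535"

```text
time: 13.43
position: [0.5544, -0.0244, 0.1339]
tool_rot: [0.0, 0.786, 0.618, -0.0]
force: [-1.0, -1.6, -0.2]
opening: 0.0198
grip_force: 9.6
```

```bash
python3 trk.py
```

```text
t 13.43 p [ 0.5544 -0.0244  0.1339] head 1.3321 tilt [-0.  0. -1.] F [-1.02 -1.55 -0.17] M [-0.094  0.154  0.037] open 0.0198 g 9.6 q6 0.1
[[208.0, 30.0], [436.0, 29.0], [222.0, 272.0], [420.0, 267.0], [228.0, 40.0], [416.0, 42.0]] [1 1 1 1 1 1]
tray o [0.5695 0.0393 0.0759] lip [0.5824 0.0928 0.0759] head 1.334 pitchdown deg 2.0 roll 0.8
lip in tool [ 0.1205 -0.0005  0.058 ]
```

Call:
move_arm --pt "0.06 0 -0.1 0 -0.535" --pt "0.07 0 -0.12 0 -0.535" --pt "0.07 0 -0.12 0 -0.535" --pt "0 0 0 0 -0.535"

```text
time: 13.82
position: [0.5564, -0.0181, 0.1449]
tool_rot: [0.001, 0.786, 0.618, 0.001]
force: [-0.1, -0.0, -1.9]
opening: 0.0198
grip_force: 9.2
```

```bash
python3 trk.py
```

```text
t 13.82 p [ 0.5564 -0.0181  0.1449] head 1.3324 tilt [ 0.     0.002 -1.   ] F [-0.09 -0.02 -1.94] M [-0.051  0.042 -0.039] open 0.0198 g 9.2 q6 0.11
[[209.0, 31.0], [435.0, 30.0], [226.0, 267.0], [419.0, 266.0], [229.0, 42.0], [429.0, -13.0]] [1 1 1 1 1 0]Traceback (most recent call last):
  File "trk.py", line 15, in <module>
    if __name__=='__main__':track()
                            ~~~~~^^
  File "trk.py", line 13, in track
    traypose(np.array(P3)[ok],q[ok])
    ~~~~~~~~^^^^^^^^^^^^^^^^^^^^^^^^
  File "h.py", line 28, in traypose
    ok,rv,tv=cv2.solvePnP(np.array(pts,float)/1000,np.array(px,float),K,D)
             ~~~~~~~~~~~~^^^^^^^^^^^^^^^^^^^^^^^^^^^^^^^^^^^^^^^^^^^^^^^^^
cv2.error: OpenCV(4.12.0) /io/opencv/modules/calib3d/src/calibration_base.cpp:1346: error: (-2:Unspecified error) in function 'void cv::findExtrinsicCameraParams2(const cv::Mat&, const cv::Mat&, const cv::Mat&, const cv::Mat&, cv::Mat&, cv::Mat&, int)'
> DLT algorithm needs at least 6 points for pose estimation from 3D-2D point correspondences. (expected: 'count >= 6'), where
>     'count' is 5
> must be greater than or equal to
>     '6' is 6
```

Call:
move_arm --pt "-0.1 0 0.16 0 -0.535" --pt "-0.1 0 0.16 0 -0.535" --pt "0 0 0.03 0 -0.535" --pt "0 0 0 0 -0.535"

```text
time: 14.2
position: [0.554, -0.0248, 0.1328]
tool_rot: [-0.0, 0.787, 0.618, -0.0]
force: [0.2, -0.1, -2.3]
opening: 0.02
grip_force: 9.2
```

```bash
cat > pit.py <<'E'
from h import *
def hrow(im):
    """rows of the handle's bottom/top end in wrist picture (BGR)"""
    s=im[150:479,285:362].astype(int);m=(s[:,:,2]>1.6*s[:,:,0])&(s[:,:,2]>35)&(s[:,:,2]<130)&(s[:,:,2]>1.35*s[:,:,1])
    r=np.where(m.sum(1)>12)[0]+150;return (r.min(),r.max()) if len(r) else None
def model(pitch):
    c=cam('wrist');o=ctrl.get_obs();M=R.from_quat(o['tool_rot'][[1,2,3,0]]).as_matrix()
    g=np.array([-64,0,65.])  # pivot in tray frame -> tool (0,0,-5)
    out=[]
    for x,z in((-74-10.6,103-2.8),(-74+10.6,103+2.8),(-55,26),(55,22),(55,4)):
        v=np.array([x,0,z])-g;a=np.radians(pitch)
        X=v[0]*np.cos(a)+v[2]*np.sin(a);Z=-v[0]*np.sin(a)+v[2]*np.cos(a)
        out.append(proj(c,o['position']+M@np.array([X,0,-Z-5])/1000)[0][1])
    return np.round(out,0)
if __name__=='__main__':
    import sys
    for f in('w2','w4'):print(f,hrow(cv2.imread(f'pics/{f}.png')))
    st();im=capture('wrist')[:,:,::-1].copy();cv2.imwrite('pics/last.png',im);print('now',hrow(im))
    if len(sys.argv)>1:
        for p in range(-5,65,5):print(p,model(p))
E
python3 pit.py all
```

```text
w2 (np.int64(239), np.int64(406))
w4 (np.int64(239), np.int64(406))
t 14.2 p [ 0.554  -0.0248  0.1328] head 1.3313 tilt [-0.    -0.001 -1.   ] F [ 0.23 -0.06 -2.29] M [-0.103  0.059  0.031] open 0.02 g 9.2 q6 0.1
now (np.int64(238), np.int64(406))
-5 [437. 404. 266.  17.  27.]
0 [435. 394. 271.  35.  46.]
5 [431. 384. 277.  52.  64.]
10 [427. 373. 282.  68.  81.]
15 [421. 361. 288.  84.  98.]
20 [414. 349. 295. 100. 114.]
25 [406. 337. 301. 115. 130.]
30 [397. 324. 307. 130. 145.]
35 [386. 312. 314. 144. 160.]
40 [375. 301. 320. 159. 174.]
45 [364. 290. 327. 173. 188.]
50 [352. 280. 334. 186. 203.]
55 [340. 270. 340. 200. 217.]
60 [327. 262. 347. 214. 230.]
```

Call:
move_arm --pt "0 0 0 0 -0.535" --pt "0 0 0 0 -0.534"

```text
time: 14.42
position: [0.5542, -0.0243, 0.1332]
tool_rot: [-0.0, 0.786, 0.618, -0.0]
force: [-0.7, 0.7, -1.8]
opening: 0.02
grip_force: 6.5
```

Call:
move_arm --pt "0 0 0 0 -0.533"

```text
time: 14.5
position: [0.5543, -0.0243, 0.1334]
tool_rot: [-0.0, 0.786, 0.618, -0.0]
force: [-0.0, -0.5, -2.1]
opening: 0.0197
grip_force: 3.7
```

```bash
python3 pit.py
```

```text
w2 (np.int64(239), np.int64(406))
w4 (np.int64(239), np.int64(406))
t 14.5 p [ 0.5543 -0.0243  0.1334] head 1.3321 tilt [ 0. -0. -1.] F [-0.04 -0.46 -2.15] M [0.03  0.058 0.036] open 0.0197 g 3.7 q6 0.1
now (np.int64(238), np.int64(406))
```

Call:
move_arm --pt "0.05 0 -0.08 0 -0.533" --pt "0.05 0 -0.09 0 -0.533" --pt "0 0 0 0 -0.533"

```text
time: 14.8
position: [0.5556, -0.0212, 0.1394]
tool_rot: [0.0, 0.786, 0.618, 0.001]
force: [-0.1, -0.1, -1.6]
opening: 0.0199
grip_force: 3.7
```

```bash
python3 pit.py
```

```text
w2 (np.int64(239), np.int64(406))
w4 (np.int64(239), np.int64(406))
t 14.8 p [ 0.5556 -0.0212  0.1394] head 1.3323 tilt [ 0.     0.001 -1.   ] F [-0.07 -0.07 -1.59] M [ 0.063  0.112 -0.06 ] open 0.0199 g 3.7 q6 0.1
now (np.int64(242), np.int64(406))
```

Call:
move_arm --pt "0.1 0 -0.17 0 -0.533" --pt "0.11 0 -0.16 0 -0.533" --pt "0.12 0 -0.16 0 -0.533" --pt "0 0 0 0 -0.533"

```text
time: 15.18
position: [0.5583, -0.0112, 0.1549]
tool_rot: [0.001, 0.786, 0.618, 0.001]
force: [1.1, 0.3, -0.5]
opening: 0.0199
grip_force: 3.8
```

```bash
python3 pit.py
```

```text
w2 (np.int64(239), np.int64(406))
w4 (np.int64(239), np.int64(406))
t 15.18 p [ 0.5583 -0.0112  0.1549] head 1.3327 tilt [ 0.001  0.002 -1.   ] F [ 1.12  0.26 -0.5 ] M [0.122 0.012 0.002] open 0.0199 g 3.8 q6 0.12
now (np.int64(253), np.int64(406))
```

Call:
move_arm --pt "0.13 0 -0.15 0 -0.533" --pt "0.13 0 -0.15 0 -0.533" --pt "0.14 0 -0.14 0 -0.533" --pt "0.14 0 -0.14 0 -0.533" --pt "0 0 0 0 -0.533"

```text
time: 15.65
position: [0.562, 0.0047, 0.1719]
tool_rot: [0.0, 0.786, 0.618, 0.001]
force: [0.4, 0.5, -1.0]
opening: 0.0202
grip_force: 3.7
```

```bash
python3 pit.py
```

```text
w2 (np.int64(239), np.int64(406))
w4 (np.int64(239), np.int64(406))
t 15.65 p [0.562  0.0047 0.1719] head 1.3328 tilt [ 0.001  0.002 -1.   ] F [ 0.4   0.53 -0.99] M [ 0.106  0.01  -0.   ] open 0.0202 g 3.7 q6 0.15
now (np.int64(267), np.int64(406))
```

Call:
move_arm --pt "0.15 0 -0.13 0 -0.533" --pt "0.16 0 -0.12 0 -0.533" --pt "0.16 0 -0.11 0 -0.533" --pt "0.17 0 -0.11 0 -0.533" --pt "0 0 0 0 -0.533"

```text
time: 16.12
position: [0.5664, 0.0234, 0.1857]
tool_rot: [0.0, 0.786, 0.618, 0.001]
force: [0.7, 0.6, -2.7]
opening: 0.0197
grip_force: 3.5
```

```bash
cat >> pit.py <<'E'
    b=im[30:330,200:440];hsv=cv2.cvtColor(b,cv2.COLOR_BGR2HSV)
    # coarse ascii map: w metal, b wood-block, d dark brown, . other
    for y in range(0,300,15):
        print(''.join(('w' if s<40 and v>150 else 'g' if s<40 else 'B' if v>130 else 'b' if v>75 else 'd') for h,s,v in hsv[y,::6]))
E
python3 pit.py
```

```text
w2 (np.int64(239), np.int64(406))
w4 (np.int64(239), np.int64(406))
t 16.12 p [0.5664 0.0234 0.1857] head 1.3329 tilt [ 0.001  0.001 -1.   ] F [ 0.7   0.64 -2.69] M [-0.038  0.009 -0.031] open 0.0197 g 3.5 q6 0.18
now (np.int64(281), np.int64(396))
wBBbbbbBBBBBBBBBBBBBBBBBBBBBBBBBBBBbbbbB
wwBBbbbBBBBBBBBBBBBBBBBBBBBBBBBBBBBbbbbB
wwBBbbbBBBBBBBBBBBBBBBBBBBBBBBBBBBBbbbBB
wwBBbbbBBBBBBBBBBBBBBBBBBBBBBBBBBBBbbbBB
wgBBbbbbBBBBBBBBBBBBBBBBBBBBBBBBBBbbbbBB
wwwBbbbbBBBBBBBBBBBBBBBBBBBBBBBBBBbbbbBB
wwwBBbbbBBBBBBBBBBBBBBBBBBBBBBBBBBbbbbBw
wwwBBbbBwBBBBBBBBBBBBBBBBBBBBBBBbwbbbBBw
wggBBbbwggBBBBBBBwwwwwwwwwwwwwwwgwbbbBBw
gggggggwgwwBBBBBBBwwwwbBBBBBBwwwgwgwwwww
gggggggwgwwBBBBBBBwwwwbBBBBBBwwwgwgwwwww
gggggggwgwwwBBBBBBbwwwbBBBBBBwwwgwgggwww
gggggggwgwwwwwwwwwwwwwbbbbbbbwwwggwggwww
gggggggwgwwBBBBBBBwwwwBBBBBBBwwwggwggwww
gggggggwgwwBBBBBBBwwwwbBBBBBBBwwwgwwwwww
ggwwwwgwgwwBBBBBBBwwwwwBBBBBBBwwwgwwwwww
wwwwwwwggwwBBBBBBBwwwwwBBBBBBBwwwgwwwwww
wwwwwwwggwwwwwwwwwddddddwwwwwwwwwgwwwwww
wwwwwwwwwwwwdgggdddddddddgggdwwwwwwwwwww
wwwwwwgwwwwgdgggddddddddddggddgwwwwwwwww
```

Call:
move_arm --pt "0.17 0 -0.1 0 -0.533" --pt "0.17 0 -0.09 0 -0.533" --pt "0 0 0 0 -0.533"

```text
time: 16.42
position: [0.5686, 0.0332, 0.1911]
tool_rot: [0.0, 0.786, 0.618, 0.0]
force: [0.2, 0.5, -2.1]
opening: 0.0198
grip_force: 3.5
```

```bash
python3 pit.py
```

```text
w2 (np.int64(239), np.int64(406))
w4 (np.int64(239), np.int64(406))
t 16.42 p [0.5686 0.0332 0.1911] head 1.3326 tilt [ 0.001  0.001 -1.   ] F [ 0.18  0.51 -2.05] M [ 0.028 -0.001  0.008] open 0.0198 g 3.5 q6 0.2
now (np.int64(285), np.int64(392))
wwBBbbbBBBBBBBBBBBBBBBBBBBBBBBBBBBBbbbBB
gwBBbbbBBBBBBBBBBBBBBBBBBBBBBBBBBBBbbbBB
wgBBbbbbBBBBBBBBBBBBBBBBBBBBBBBBBBBbbbBB
wwgBBbbbBBBBBBBBBBBBBBBBBBBBBBBBBBbbbbBB
wwwBBbbbBBBBBBBBBBBBBBBBBBBBBBBBBBbbbbBB
wwwBBbbbBBBBBBBBBBBBBBBBBBBBBBBBBBbbbBBg
wwwBBbbbBBBBBBBBBBBBBBBBBBBBBBBBBBbbbBBw
wwwBBbbbBBBBBBBBBBBBBBBBBBBBBBBBBBbbbBBw
wwggBbbbwgBBBBBBBBBBBBBBBBBBBBBBgwbbbBBw
ggggBbBBwgwBBBBBBBwwwwbBBBBBBwwwgwbbbBww
gggggggwggwwBBBBBBBwwwbBBBBBBwwwgwgwwwww
gggggggwgwwwBBBBBBbwwwbBBBBBBwwwgwgggwww
gggggggwgwwwwwwwwwwwwwbbbbbbbwwwgwggwwww
gggggggwgwwBBBBBBBwwwwbBBBBBBwwwggwggwww
gggggggwgwwBBBBBBBwwwwbBBBBBBBwwggwgwwww
ggggwwwwgwwBBBBBBBwwwwwBBBBBBBwwwgwwwwww
wwwwwwwwgwwBBBBBBBwwwwwBBbbbbbwwwgwwwwww
wwwwwwwggwwwwwwwwwddddddwwwwwwwwwgwwwwww
wwwwwwwgwwwwgdgggddddddddggggwwwwgwwwwww
wwwwwwwwwwwdggggddddddddddgggggwwwwwwwww
```

Call:
move_arm --pt "0 0 0 0 -0.5327" --pt "0 0 0 0 -0.5325"

```text
time: 16.63
position: [0.5681, 0.0324, 0.1903]
tool_rot: [-0.0, 0.786, 0.618, -0.0]
force: [0.3, 0.2, -1.6]
opening: 0.0202
grip_force: 2.2
```

```bash
python3 pit.py|sed -n '3,4p'
```

```text
t 16.63 p [0.5681 0.0324 0.1903] head 1.3319 tilt [ 0. -0. -1.] F [ 0.31  0.22 -1.56] M [ 0.047  0.025 -0.051] open 0.0202 g 2.2 q6 0.2
now (np.int64(288), np.int64(389))
```

Call:
move_arm --pt "0.12 0 -0.06 0 -0.5325" --pt "0.12 0 -0.05 0 -0.5325" --pt "0.12 0 -0.05 0 -0.5325" --pt "0 0 0 0 -0.5325"

```text
time: 17.02
position: [0.5712, 0.0436, 0.1959]
tool_rot: [0.0, 0.786, 0.618, 0.0]
force: [-0.6, 0.9, -1.9]
opening: 0.0199
grip_force: 2.2
```

```bash
python3 pit.py|sed -n '3,50p'
```

```text
t 17.02 p [0.5712 0.0436 0.1959] head 1.3326 tilt [ 0.     0.001 -1.   ] F [-0.62  0.89 -1.88] M [ 0.014 -0.003  0.005] open 0.0199 g 2.2 q6 0.22
now (np.int64(296), np.int64(379))
wwBBbbbbBBBBBBBBBBBBBBBBBBBBBBBBBBBbbbBB
wwbBbbbbBBBBBBBBBBBBBBBBBBBBBBBBBBBbbbBB
gwwBBbbbBBBBBBBBBBBBBBBBBBBBBBBBBBbbbbBB
wwwBBbbbBBBBBBBBBBBBBBBBBBBBBBBBBBbbbBBw
wwwBBbbbBBBBBBBBBBBBBBBBBBBBBBBBBBbbbBBw
wwwBBbbbBBBBBBBBBBBBBBBBBBBBBBBBBBbbbBBw
wwwwBbbbBBBBBBBBBBBBBBBBBBBBBBBBBBbbbBBw
wwwwBBbbbBBBBBBBbbBBBBBBBBBBBBBBBbbbbBww
wwggBBbbbBBBBBBbbbBBBBbbbbbBBBBBBbbbbBww
ggggBBbbBgBBBBBBBBBBBBBBBBBBBBBbwbbbBBwg
ggggBBbBwgwwBBBBBBwwwwbBBBBBBwwgwbbbBBww
ggggggggwgwwBBBBBBwwwwbBBBBBBwwgggggwwww
ggggggggwgwwBBBBBBwwwwbBBBBBBwwwgwgggwww
ggggggggwgwwbbbbbbwwwwwbbbbbbwwwgwggwwww
gggggggwggwwwwwwwwwwwwwwwwwwwwwwgwwwwwww
gggggwwwgwwwwwwwwwwwwwwwwwwwwwwwgwwwwwww
wwwwwwwwgwwwwwwwwwwwwwwwwwwwwwwwggwwwwwg
wwwwwwwwgwwwwwwwwwwwwwwwwwwwwwwwwgwwwwwg
wwwwwwwggwwwddggdddddddddgggdwwwwgwwwwww
wwwwwgwwwwwddggbbbbbbdbbbbgggggwwwwwwwww
```

Call:
move_arm --pt "0 0 0 0 -0.5325" --pt "0 0 0 0 -0.5325" --pt "0 0 0 0 -0.5325" --pt "0 0 0 0 -0.5325"

```text
time: 17.4
position: [0.5708, 0.0428, 0.1953]
tool_rot: [0.0, 0.786, 0.618, 0.0]
force: [-1.4, 0.3, -0.6]
opening: 0.0203
grip_force: 2.3
```

```bash
python3 pit.py|sed -n '3,50p'
```

```text
t 17.4 p [0.5708 0.0428 0.1953] head 1.3318 tilt [ 0.  0. -1.] F [-1.35  0.33 -0.65] M [ 0.079 -0.005 -0.077] open 0.0203 g 2.3 q6 0.22
now (np.int64(295), np.int64(379))
wwBBbbbbBBBBBBBBBBBBBBBBBBBBBBBBBBBbbbBB
wwbBbbbbBBBBBBBBBBBBBBBBBBBBBBBBBBBbbbBB
gwwBBbbbBBBBBBBBBBBBBBBBBBBBBBBBBBBbbbBB
wwwBBbbbBBBBBBBBBBBBBBBBBBBBBBBBBBbbbbBw
wwwBBbbbBBBBBBBBBBBBBBBBBBBBBBBBBBbbbBBw
wwwBBbbbBBBBBBBBBBBBBBBBBBBBBBBBBBbbbBBw
wwwwBbbbBBBBBBBBBBBBBBBBBBBBBBBBBBbbbBBw
wwwwBBbbbBBBBBBBBBBBBBBBBBBBBBBBBbbbbBBw
wwggBBbbbBBBBBBBBBBBBBBBBBBBBBBBBbbbbBww
ggggBBbbwgBBBBBBBBBBBBBBBBBBBBBbwbbbbBwg
ggggBBBBwgwwwwwwwwwwwwwwwwwwwwwgwBBBBBww
ggggggggwgwwwwwwwwwwwwwwwwwwwwwgggggwwww
ggggggggwgwwwwwwwwwwwwwwwwwwwwwwgwgggwww
ggggggggwgwwwwwwwwwwwwwwwwwwwwwwgwgggwww
gggggggwgwwwwwwwwwwwwwwwwwwwwwwwgwwwwwww
gggggwwwgwwwwwwwwwwwwwwwwwwwwwwwgwwwwwww
wwwwwwwwgwwwwwwwwwwwwwwwwwwwwwwwggwwwwgg
wwwwwwwwgwwwwwwwwwwwwwwwwwwwwwwwwgwwwwww
wgwwwwwggwwwggggdddddddddggggwwwwgwwwwww
wwwwwgwwwwwgdggbddbdbbbbbbggdggwwwwwwwww
```

Call:
move_arm --pt "0 0 0 0 -0.55" --pt "0 0 -0.2 0 -0.56" --pt "0 0 -0.5 0 -0.56" --pt "0 0 -0.5 0 -0.56" --pt "-0.3 0 -0.1 0 -0.56" --force 80

```text
time: 17.87
position: [0.57, 0.0348, 0.2376]
tool_rot: [0.001, 0.786, 0.618, 0.002]
force: [0.9, -0.1, 0.0]
opening: 0.0196
grip_force: 37.1
```

Call:
move_arm --pt "-0.6 0 0 0 -0.56" --pt "-0.7 0 0 0 -0.56" --pt "-0.6 0 0 0 -0.56" --pt "-0.3 0 0 0 -0.56" --pt "0 0 0 0 -0.56"

```text
time: 18.28
position: [0.5524, -0.0317, 0.234]
tool_rot: [0.0, 0.787, 0.617, -0.0]
force: [0.4, -0.2, -2.2]
opening: 0.0195
grip_force: 37.1
```

```bash
python3 pit.py|sed -n '3,50p'
```

```text
t 18.28 p [ 0.5524 -0.0317  0.234 ] head 1.3295 tilt [-0. -0. -1.] F [ 0.38 -0.24 -2.22] M [-0.039 -0.026  0.009] open 0.0195 g 37.1 q6 0.09
now (np.int64(295), np.int64(379))
wwwwwBbbbBBBBBBBBBBBBBBBBBBBBBBBBbbbBBww
wwwwwBBbbBBBBBBBBBBBBBBBBBBBBBBBBbbbBwww
wwwwwBBbbBBBBBBBBBBBBBBBBBBBBBBBBbbBBwww
wwwwwBBBBBBBBBBBBBBBBBBBBBBBBBBBBBBBBwww
wwwwwwwbbbbbbbbbbbbbbbbbbbbbbbbbbbbwwwww
wwwwwwwwwwwwwwwwwwwwwwwwwwwwwwwwwwwwwwww
wwwwwwwwgggggggggggggggggggggggggggwwwww
ggggggggggggggggggggggggggggggggggwwwwww
ggggggggggggggwwwwwwwwggggggggggggwwwwww
ggggggggwgggggggggggggggggggggggwgwwwwww
ggggggggwgwwwwwwwwwwwwwwwwwwwwwgwggwwwww
ggggggggwgwwwwwwwwwwwwwwwwwwwwwggggwwwww
ggggggggwgwwwwwwwwwwwwwwwwwwwwwwgwgwwwww
ggggwwwgwgwwwwwwwwwwwwwwwwwwwwwwgwwwwwww
wwwwwwwwgwwwwwwwwwwwwwwwwwwwwwwwgwwwwwww
wwwwwwwwgwwwwwwwwwwwwwwwwwwwwwwwgwwwwwww
wwwwwwwwgwwwwwwwwwwwwwwwwwwwwwwwggwwwwww
wwwwwwwwgwwwwwwwwwwwwwwwwwwwwwwwwgwwwwww
wwwwwwwwgwwwgdggddddddddgggdgwwwwgwwwwww
wwwwwwwwwwwdgggbbbbbbbbbbbggdgwwwwwwwwww
```

Call:
move_arm --pt "0 0 0.4 0 -0.56" --pt "0 0 0.7 0 -0.56" --pt "0 0 0.8 0 -0.56" --pt "0 0 0.7 0 -0.56" --pt "0 0 0.4 0 -0.56"

```text
time: 18.75
position: [0.5512, -0.0287, 0.1402]
tool_rot: [-0.002, 0.786, 0.618, -0.002]
force: [0.4, 0.0, -1.5]
opening: 0.0198
grip_force: 37.1
```

Call:
move_arm --pt "0 0 0.1 0 -0.56" --pt "0 0 0.1 0 -0.56" --pt "0 0 0.1 0 -0.56" --pt "0 0 0 0 -0.56"

```text
time: 19.08
position: [0.5536, -0.0299, 0.1359]
tool_rot: [0.001, 0.786, 0.618, 0.0]
force: [0.3, -0.3, -1.3]
opening: 0.0195
grip_force: 37.1
```

```bash
python3 pit.py|sed -n '3,4p'
```

```text
t 19.08 p [ 0.5536 -0.0299  0.1359] head 1.3323 tilt [ 0.     0.001 -1.   ] F [ 0.26 -0.32 -1.35] M [-0.046 -0.011 -0.036] open 0.0195 g 37.1 q6 0.09
now (np.int64(295), np.int64(379))
```

Call:
move_arm --pt "0 0 0.1 0 -0.55" --pt "0 0 0.1 0 -0.54" --pt "0 0 0.1 0 -0.537" --pt "0 0 0 0 -0.537" --pt "0 0 0 0 -0.537"

```text
time: 19.55
position: [0.5528, -0.0299, 0.1259]
tool_rot: [-0.0, 0.786, 0.618, -0.0]
force: [0.4, -0.4, -1.9]
opening: 0.0199
grip_force: 14.6
```

Call:
move_arm --pt "0 0 0.08 0 -0.537" --pt "0 0 0.08 0 -0.537" --pt "0 0 0 0 -0.537" --pt "0 0 0 0 -0.537"

```text
time: 19.88
position: [0.5537, -0.0305, 0.1228]
tool_rot: [0.001, 0.786, 0.618, 0.0]
force: [-2.7, -1.9, 4.8]
opening: 0.0198
grip_force: 15.1
```

```bash
python3 pit.py|sed -n '3,4p'
```

```text
t 19.88 p [ 0.5537 -0.0305  0.1228] head 1.332 tilt [-0.001  0.002 -1.   ] F [-2.68 -1.95  4.76] M [-0.15   0.423  0.029] open 0.0198 g 15.1 q6 0.09
now (np.int64(295), np.int64(380))
```

Call:
move_arm --pt "0 0 0 0 -0.535" --pt "-0.14 0 0.06 0 -0.535" --pt "-0.14 0 0.08 0 -0.535" --pt "-0.14 0 0.08 0 -0.535" --pt "-0.13 0 0.08 0 -0.535"

```text
time: 20.35
position: [0.5497, -0.0468, 0.1134]
tool_rot: [0.001, 0.786, 0.618, 0.0]
force: [-1.5, -1.5, 4.6]
opening: 0.0198
grip_force: 10.2
```

```bash
python3 pit.py|sed -n '3,4p'
```

```text
t 20.35 p [ 0.5497 -0.0468  0.1134] head 1.3322 tilt [-0.001  0.002 -1.   ] F [-1.48 -1.55  4.65] M [-0.112  0.25   0.104] open 0.0198 g 10.2 q6 0.06
now (np.int64(283), np.int64(395))
```

Call:
move_arm --pt "-0.13 0 0.08 0 -0.535" --pt "-0.13 0 0.09 0 -0.535" --pt "-0.13 0 0.09 0 -0.535" --pt "-0.13 0 0.1 0 -0.535" --pt "-0.12 0 0.11 0 -0.535"

```text
time: 20.82
position: [0.5449, -0.0655, 0.0985]
tool_rot: [0.001, 0.786, 0.618, 0.0]
force: [-0.7, -3.9, 4.1]
opening: 0.0197
grip_force: 10.1
```

```bash
python3 pit.py|sed -n '3,4p'
```

```text
t 20.82 p [ 0.5449 -0.0655  0.0985] head 1.332 tilt [-0.001  0.001 -1.   ] F [-0.73 -3.93  4.14] M [-0.344  0.098  0.073] open 0.0197 g 10.1 q6 0.02
now (np.int64(269), np.int64(406))
```

Call:
move_arm --pt "-0.11 0 0.11 0 -0.535" --pt "-0.11 0 0.11 0 -0.535" --pt "-0.11 0 0.12 0 -0.535" --pt "-0.11 0 0.12 0 -0.535" --pt "-0.1 0 0.12 0 -0.535"

```text
time: 21.28
position: [0.5405, -0.0804, 0.0802]
tool_rot: [-0.0, 0.786, 0.618, 0.0]
force: [0.4, -1.5, 1.3]
opening: 0.0197
grip_force: 9.7
```

```bash
python3 pit.py|sed -n '3,4p'
```

```text
t 21.28 p [ 0.5405 -0.0804  0.0802] head 1.3317 tilt [ 0.001 -0.    -1.   ] F [ 0.4  -1.51  1.34] M [-0.165 -0.193 -0.054] open 0.0197 g 9.7 q6 -0.01
now (np.int64(255), np.int64(406))
```

Call:
move_arm --pt "-0.1 0 0.13 0 -0.535" --pt "-0.09 0 0.13 0 -0.535" --pt "-0.08 0 0.13 0 -0.535" --pt "0 0 0 0 -0.535"

```text
time: 21.67
position: [0.5378, -0.0882, 0.0677]
tool_rot: [-0.001, 0.786, 0.618, -0.001]
force: [-0.7, -0.7, -1.5]
opening: 0.0202
grip_force: 8.9
```

```bash
python3 pit.py|sed -n '3,4p'
```

```text
t 21.67 p [ 0.5378 -0.0882  0.0677] head 1.3316 tilt [ 0.    -0.002 -1.   ] F [-0.69 -0.7  -1.48] M [-0.051 -0.086 -0.017] open 0.0202 g 8.9 q6 -0.02
now (np.int64(247), np.int64(406))
```

Call:
move_arm --pt "-0.03 0 0.08 0 -0.535" --pt "-0.03 0 0.08 0 -0.535" --pt "0 0 0 0 -0.535"

```text
time: 21.97
position: [0.538, -0.0899, 0.0639]
tool_rot: [-0.0, 0.786, 0.618, -0.0]
force: [-0.5, -0.1, 0.2]
opening: 0.0197
grip_force: 8.8
```

```bash
python3 pit.py|sed -n '3,4p'
```

```text
t 21.97 p [ 0.538  -0.0899  0.0639] head 1.332 tilt [-0.    -0.001 -1.   ] F [-0.46 -0.07  0.22] M [-0.086  0.018  0.002] open 0.0197 g 8.8 q6 -0.03
now (np.int64(244), np.int64(406))
```

Call:
move_arm --pt "-0.02 0 0.07 0 -0.535" --pt "-0.01 0 0.07 0 -0.535" --pt "0 0 0 0 -0.535" --pt "0 0 0 0 -0.535"

```text
time: 22.35
position: [0.5383, -0.091, 0.0615]
tool_rot: [0.0, 0.786, 0.618, -0.0]
force: [-4.4, -0.3, 8.0]
opening: 0.0199
grip_force: 9.7
```

```bash
python3 pit.py|sed -n '3,4p'
```

```text
t 22.35 p [ 0.5383 -0.091   0.0615] head 1.3324 tilt [-0. -0. -1.] F [-4.42 -0.32  7.99] M [-0.031  0.7    0.09 ] open 0.0199 g 9.7 q6 -0.03
now (np.int64(243), np.int64(406))
```

Call:
move_arm --pt "0 0 0 0 -0.533" --pt "0 0 0 0 -0.53" --pt "0 0 0 0 -0.5" --pt "0 0 0 0 -0.4" --pt "0 0 0 0 0"

```text
time: 22.82
position: [0.5381, -0.0908, 0.06]
tool_rot: [-0.0, 0.786, 0.618, -0.0]
force: [-0.8, 0.0, 0.3]
opening: 0.0364
grip_force: 0.0
```

Call:
move_arm --pt "0 0 0 0 1" --pt "0 0 0 0 1" --pt "0 0 0 0 1" --pt "0 0 0 0 1" --pt "0 0 0 0 1"

```text
time: 23.23
position: [0.5382, -0.0909, 0.0602]
tool_rot: [-0.0, 0.786, 0.618, 0.0]
force: [0.2, -0.5, -0.0]
opening: 0.0852
grip_force: 0.0
```

Call:
move_arm --pt "0 0 -0.3 0 1" --pt "0 0 -0.7 0 1" --pt "0 0 -0.9 0 1" --pt "0 0 -0.9 0 1" --pt "0 0 -0.9 0 1"

```text
time: 23.65
position: [0.538, -0.0908, 0.173]
tool_rot: [0.0, 0.786, 0.618, 0.0]
force: [-0.3, -0.2, 0.3]
opening: 0.0854
grip_force: 0.0
```

Call:
move_arm --pt "-0.3 0 -0.9 0 1" --pt "-0.6 0 -0.7 0 1" --pt "-0.8 0 -0.3 0 1" --pt "-0.5 0 0 0 1" --pt "0 0 0 0 1"

```text
time: 24.07
position: [0.5226, -0.1573, 0.2305]
tool_rot: [0.002, 0.787, 0.617, 0.0]
force: [-0.5, 0.7, -0.1]
opening: 0.0853
grip_force: 0.0
```

Run:
```python
from h import *
st()
t=capture('top')[:,:,::-1];s=capture('scene')[:,:,::-1];w=capture('wrist')[:,:,::-1]
c=np.zeros((600,800,3),np.uint8)
c[:300,:400]=cv2.resize(t[190:310,220:380],(400,300),interpolation=2)
c[:300,400:]=cv2.resize(s[160:340,200:440],(400,300),interpolation=2)
c[300:,:400]=cv2.resize(w,(400,300));c[300:,400:]=cv2.resize(t,(400,300))
cv2.imwrite('pics/fin.png',c)
```

```text
t 24.07 p [ 0.5226 -0.1573  0.2305] head 1.3294 tilt [-0.001  0.003 -1.   ] F [-0.46  0.65 -0.13] M [0.056 0.047 0.032] open 0.0853 g 0.0 q6 -0.15
```

View pics/fin.png

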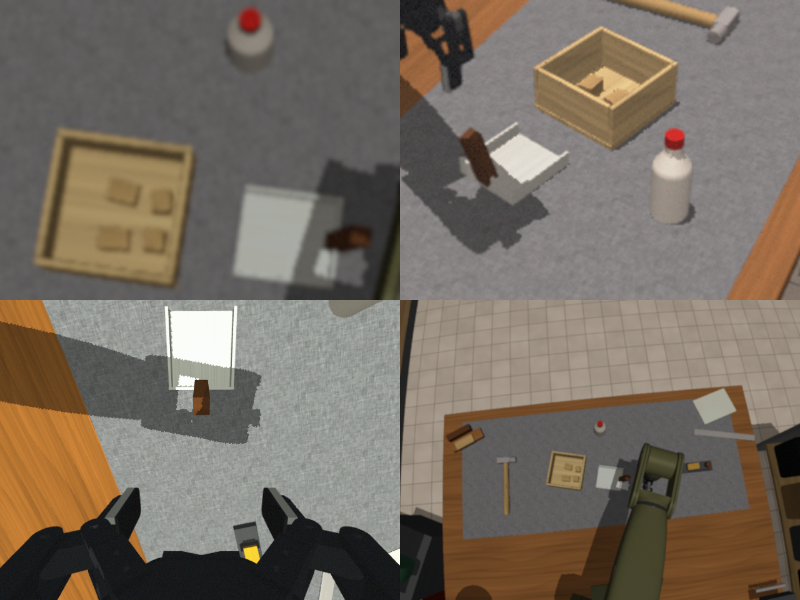

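The last picture shows all four blocks in the box, at about (100–175, 180–250) in the top-left panel. The empty tray lies flat beside it, the glue, plane and hammer are untouched, and the gripper is clear. I'm handing in the job.

```bash
python3 -c "
from plant import order
print(order.finish_job())"
```

```text
the job is handed in; nothing more can be done
None
```

I tipped all four blocks into the box with the tray's lip at the rim, set the empty tray down flat beside the box and let go, then handed the job in at about 24 s; the last picture shows the bystanders in place, and no verdict came back. While finding the grip that let the tray pivot, I lifted the lip about 10 mm off the rim twice, with the blocks still on it, and lowered it back each time.

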